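# Clear the closure torque tester and zero its peak hand

### The job

The torque test on the jar standing on the tester is finished: get the tester ready for the next sample. Lift the tested jar out from between the clamp posts and set it down gently, upright, in the free end of the steel tray beside the two jars already there, and turn the small black knob in the middle of the tester's sloping dial anticlockwise until the red peak hand is right back against its zero stop. Do not drop or tip the jar, do not press hard on the dial glass or its rim, and leave the other glassware standing where it is.

Things in the scene. Friction and masses are not known exactly. Their poses are not given: they have to be found in the camera images.
- tester: Bench closure torque tester, cream metal housing, 290 mm deep (x), 220 mm wide (y), fixed. Origin: centre of its underside on the bench; z up; the front with the dial is its -x side. From the front: lip 45 mm high at x = -145 mm, then a panel sloping up at 30 degrees from level to x = -2 mm, z = 127.5 mm, then a level deck to x = +145 mm that carries the turntable.
- turntable: Round table, 130 mm diameter, on the tester's deck, where the tested jar stands. Origin: its centre, 10 mm under its top face; z up. Two dark jaws across it bear four rubber posts, 15 mm thick, up to 46 mm above the origin; they are backed off, so the jar stands loose among them, some 10 mm clear. Held by a stiff spring (20 N m per rad).
- dial: Round dial in the sloping panel, fixed: white card with ticks under flat glass, 135 mm over its steel bezel. Origin: its centre on the panel; z is the knob's axis, straight out of the panel (30 degrees off vertical, leaning to the tester's front); x up the slope, y left as seen from the front. Glass face at z = 7 mm, bezel (radius 58 to 68 mm) to 9.5 mm, knob from 7.5 to 27.5 mm.
- knob_mid (a point): Point on the axis of the reset knob, half-way up it (10 mm above the glass). The knob is black, ribbed, round, 25 mm in diameter and 20 mm high, with a red line on top.
- peak_knob (a joint): Angle of the reset knob and the red peak hand fixed to it, rad: 0 with the hand at its zero stop (lower left of the dial, half past seven), growing clockwise as seen looking at the dial, to 4.71. Starts between 1.3 and 2.8. Friction of about 0.03 N m keeps it where it is left; it stops hard at 0.
- sample_mid (a point): Centre (64 mm above its underside) of the tested jar, on the tester's turntable; z is the jar's axis. Amber glass, paper label, blue band, 60 mm diameter, 128 mm high, 0.18 to 0.35 kg; shoulder from 86 to 104 mm above the underside, then a tight white screw cap, 44 mm diameter, from 104 to 128 mm.
- tray: Open steel tray, 110 mm (x) by 280 mm (y), fixed to the bench, rim 25 mm high, walls and floor 3 mm thick. Origin at the centre of its underside. Two jars stand in it towards its -y end and in its middle; its +y end, centred at about y = +80 mm, is free.
- jar_a_mid (a point): Centre (64 mm above its underside) of a jar like the tested one, standing near the -y end of the tray.
- jar_b_mid (a point): Centre (64 mm above its underside) of the other jar like the tested one, standing near the middle of the tray.
- flask: Bystander: conical glass flask with cork, 72 mm base diameter, 122 mm high. Origin at the centre of its underside. Stands on the bench behind the tray.
- dropper: Bystander: small amber dropper bottle with a red rubber bulb, 42 mm diameter, 114 mm high. Origin at the centre of its underside. Stands on the bench behind the tray.
Things that resemble listed ones, but are neither listed nor needed, are in the scene too. Leave any purple look-alike of the part that bears sample_mid alone.

How it is judged:
By the outcome, as a careful person would: the job done as asked, in the order asked, and still so for the second after the job is handed in, with the robot touching nothing.
It also fails if it takes over 72 s, if anything falls off the work surface, if the arm or the gripper's body presses on something with over 40 N, if the wrist force passes 120 N, or if a joint passes its speed limit or range.

### The arm

A 7-joint arm with a two-finger parallel gripper is mounted at the origin on the work surface. World frame = base frame: x ahead of the robot, y to its left, z up, the work surface at z = 0. Lengths are in mm, angles in rad, forces in N, time in s.
With the tool pointing down it reaches from about 400 to 875 mm from the base axis. Payload 6.5 kg.
Tool frame: the origin (TCP) lies midway between the tips of the shut fingers; the grasp point (between the pads) lies 19 mm behind it; z points along the fingers, y is the line along which they close (so a half turn about z gives the same grasp; the last joint's range is limited). The gripper opens to 88 mm and grips with 3 to 60 N. Pads are 18 mm wide; open, the fingers measure 123 mm over their backs; the gripper's body (75 mm by 187 mm) begins 45 mm behind the grasp point.
Start: joints at [1.187, 0.536, -0.004, 1.538, 0.003, 1.067, -0.071], TCP at [203.106, -617.445, 238.716] pointing down, gripper open.
Joint ranges: [-2.7, 2.7], [-0.37, 2.16], [-1.27, 1.26], [0.24, 2.4], [-1.31, 4.45], [0.19, 1.91], [-2.76, 2.76]. Speed limits (rad/s): [2.39, 2.39, 3.14, 3.14, 3.14, 3.14, 3.14].

### API

Orientations are given as a unit quaternion [x, y, z, w].
In Python, from station import readout, vision, workorder gives the robot as it stands.
- The arm moves only by the tool drive_tool, never from a script. Its argument "steps" is text: rows parted by semicolons, each of 6 numbers parted by spaces: the shift along the tool's x, y, z in mm, then the turn, a rotation vector about the tool's x, y, z in degrees. In form: tx ty tz rx ry rz; .... A call has 1 to 8 rows; each row shifts and turns the commanded pose from where the row before left it, along the tool's axes as they then stand; what a row does not reach is not made up. A row lasts 1/10 s, in which the tool goes at most 50 mm and 8.59 degrees, less where a joint would pass 70% of its speed; a pose out of reach is approached as far as the arm can. A call is refused whole if a number of a shift passes 50 or a number of a turn 8.59, either way. A call with a gripper value outside its range is refused whole. "fingers" is the finger opening in mm, from 0 to 88.1, set as the call begins (left out, the last holds). The fingers move at their own pace and stop on an object; "newtons" is the grip in N (left out, the last holds). Time passes only in rows, so rows that do not move let the fingers close. It gives the time, the measured TCP pose, the force, the opening and the grip force at its end, in the units of the state.
- readout.state(): the state, without advancing time (a new reading comes with each control period).
- vision.grab_frame(name): name is "scene" or "side" or "wrist"; returns the picture (420x560x3 uint8, blue, green, red); there is no depth.
- vision.camera_info(name): a dict with "fx", "fy", "cx", "cy" (pixels), "eye" and "attitude" of the camera in the world. Camera axes: x right, y down, z forward; pixel columns grow to the right and rows downward; lengths in mm; the calibration is good to about 2 mm. A picture is of the moment at which its call begins: read the wrist's pose just before it. camera_info takes no time and is no camera call; for the wrist camera it gives the pose at the moment of the call.
- workorder.finish_job(): hands the job in; it is judged then, once.
The state is a dict: "clock": time; "q": joint angles; "joint_vel": joint speeds; "tau": joint torques, N m; "eef_pos": TCP position; "eef_rot": TCP orientation; "wrist_force": force on the tool from outside, world axes, zero at the start; "ft_torque": the same for the moment, N m; "grip_width": finger opening in mm; "gripper_force": force on a finger pad.
Only numpy, scipy, OpenCV 4.12 (cv2) and the standard library are available. Lean on these libraries where they do the work, as an engineer would, in place of code of your own. Each camera call takes 0.05 s, during which the arm holds its last target. There are 200 camera calls.

## Working session

There is one attempt and no reset: what is moved stays moved. The work goes in short steps, Python scripts to look and compute and a tool call to move; the robot and the scene stay as the last step left them, time stands still between calls to the robot, and variables do not carry over. Pictures are saved under pics/ and viewed, at most 10 in all, crops included, and the job is handed in when it is done.

Besides the shell and the picture viewer there is one more tool, called after "Call:" as name(argument=value, ...) on one line, values as JSON. drive_tool: Moves the arm, as the interface text tells. Its arguments: {"type":"object","properties":{"steps":{"type":"string"},"fingers":{"type":"number"},"newtons":{"type":"number"}},"required":["steps"]}

```bash
mkdir -p pics; cat > h.py <<'E'
import numpy as np,cv2
from scipy.spatial.transform import Rotation as R
from station import readout,vision,workorder
def grab(n,f):
    ci=vision.camera_info(n); im=vision.grab_frame(n); cv2.imwrite('pics/'+f,im); return ci,im
def ray(ci,u,v):
    d=np.array([(u-ci['cx'])/ci['fx'],(v-ci['cy'])/ci['fy'],1.0]); A=np.array(ci['attitude'])
    Rm=A if A.shape==(3,3) else R.from_quat(A).as_matrix()
    return np.array(ci['eye'],float),Rm@d
def onz(ci,u,v,z):
    e,d=ray(ci,u,v); return e+d*(z-e[2])/d[2]
def tri(c1,p1,c2,p2):
    e1,d1=ray(c1,*p1);e2,d2=ray(c2,*p2)
    s=np.linalg.lstsq(np.c_[d1,-d2],e2-e1,rcond=None)[0]
    a,b=e1+s[0]*d1,e2+s[1]*d2; return (a+b)/2,np.linalg.norm(a-b)
def proj(ci,p):
    A=np.array(ci['attitude']); Rm=A if A.shape==(3,3) else R.from_quat(A).as_matrix()
    c=Rm.T@(np.array(p,float)-ci['eye']); return ci['fx']*c[0]/c[2]+ci['cx'],ci['fy']*c[1]/c[2]+ci['cy']
E
python3 - <<'E'
from h import *
for n in('scene','side'):
    ci,im=grab(n,n+'0.png'); print(n,ci)
print(readout.state())
a=cv2.imread('pics/scene0.png');b=cv2.imread('pics/side0.png')
E
```

```text
scene {'fx': 416.6038907546446, 'fy': 416.6038907546446, 'cx': 276.66491123349493, 'cy': 203.7341390803585, 'eye': array([1062.59578274, -450.22233624,  648.68615965]), 'attitude': array([ 0.84587707,  0.32993336, -0.14285213, -0.3939914 ])}
side {'fx': 393.8271242815295, 'fy': 393.8271242815295, 'cx': 283.01660460349063, 'cy': 207.1679302173017, 'eye': array([116.8164404 , 487.45935851, 580.92949976]), 'attitude': array([-0.35310372,  0.79498486, -0.45377154,  0.19341205])}
{'clock': 0.1, 'q': array([ 1.18679182,  0.53709633, -0.00442966,  1.53872987,  0.00262646,
        1.06733203, -0.07119157]), 'joint_vel': array([ 0.00056002, -0.00286718, -0.00129762, -0.00498219,  0.00071772,
       -0.00108391,  0.00089983]), 'tau': array([ 2.60454457e-03, -5.72086251e+01,  9.94045325e-01, -2.52233022e+01,
       -5.61517419e-02,  1.33944812e-02,  5.03229202e-06]), 'eef_pos': array([ 202.91858188, -616.94087417,  237.9402929 ]), 'eef_rot': array([ 9.87394543e-01,  1.58276365e-01, -1.93573655e-04, -7.55686243e-04]), 'wrist_force': array([-0.45346955,  0.39964348, -0.21390557]), 'ft_torque': array([-0.02742175,  0.00641859, -0.03193772]), 'gripper_force': 0.0, 'grip_width': 88.11401421591187}
```

View pics/scene0.png

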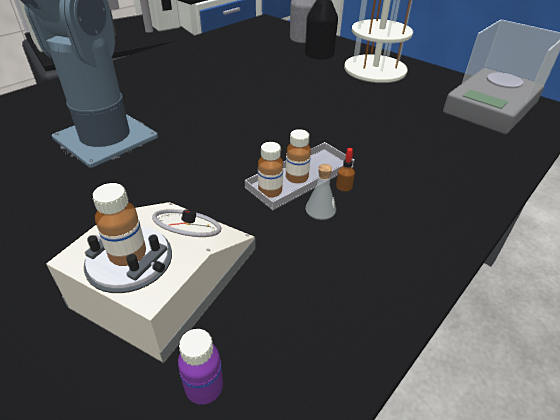

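View pics/side0.png

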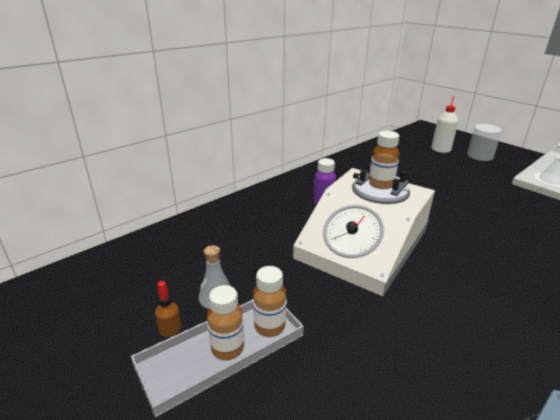

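Scene view: the tested jar is on the tester with its cap top at about (110,187), the knob is at (189,215), the tray corners are about (247,183), (275,205), (354,160) and (323,146), and a purple jar stands at (200,370). Side view: the cap top is at (388,138), the knob at (352,228), and the tray's free end is at lower left, with rim corners about (136,352), (153,396), (303,319) and (262,292).

```bash
python3 - <<'E'
from h import *
S=vision.camera_info('scene');D=vision.camera_info('side')
np.set_printoptions(precision=1,suppress=True)
for n,box in (('scene',[(90,180,135,215),(258,140,285,165),(288,128,312,152)]),('side',[(375,130,402,152),(208,285,242,315),(254,266,286,294)])):
    im=cv2.imread(f'pics/{n}0.png')
    for x0,y0,x1,y1 in box:
        c=im[y0:y1,x0:x1].astype(int)
        m=((c.min(2)>130)&(c.max(2)-c.min(2)<45)).astype(np.uint8)
        k,l,s,ce=cv2.connectedComponentsWithStats(m);i=1+np.argmax(s[1:,4]);print(n,ce[i]+[x0,y0],s[i]+[x0,y0,0,0,0])
    g=im.max(2);
    x0,y0,x1,y1=(178,203,200,226) if n=='scene' else (343,217,362,238)
    m=(g[y0:y1,x0:x1]<70).astype(np.uint8);k,l,s,ce=cv2.connectedComponentsWithStats(m);i=1+np.argmax(s[1:,4]);print('knob',ce[i]+[x0,y0],s[i])
print('cap',tri(S,(111,198),D,(388,139)),'knob',tri(S,(189,215.5),D,(352,228)))
print('capB',tri(S,(271,152),D,(269.5,280)),tri(S,(300,139),D,(224,300)))
for p in[(247,183),(275,205),(354,160),(323,146)]:print('tray S',onz(S,*p,25))
for p in[(136,352),(153,396),(303,319),(262,292)]:print('tray D',onz(D,*p,25))
E
```

```text
scene [109.1 197.8] [ 93 183  35  31 814]
scene [270.2 150.3] [261 142  20  18 303]
scene [299.  137.5] [290 129  19  18 282]
knob [189.8 211.2] [  0   0  22  20 285]
side [386.9 137.3] [375 130  24  17 322]
side [222.  298.4] [208 285  29  29 729]
side [269.2 278.3] [256 266  27  26 564]
knob [351.4 228. ] [ 4  5 10 12 78]
cap (array([ 576.3, -261.7,  258.2]), np.float64(1.1627810912915935)) knob (array([ 538.5, -111.5,  101.6]), np.float64(1.2448492355242446))
capB (array([517.9, 145.2, 116.8]), np.float64(2.3635558976866364)) (array([530.6, 233.6, 117.4]), np.float64(3.4497927460473874))
tray S [475.1 108.1  25. ]
tray S [580.5  94.   25. ]
tray S [609.5 372.9  25. ]
tray S [508.4 370.5  25. ]
tray D [609.1 364.   25. ]
tray D [515.4 380.3  25. ]
tray D [472.6 100.8  25. ]
tray D [578.9 111.5  25. ]
```

```bash
cat >> h.py <<'E'
def down(yaw): # tool x azimuth deg, tool z down
    c,s=np.cos(np.radians(yaw)),np.sin(np.radians(yaw))
    return R.from_matrix(np.array([[c,s,0],[s,-c,0],[0,0,-1.]]))
def plan(p,Rt):
    s=readout.state();R0=R.from_quat(s['eef_rot'])
    t=R0.inv().apply(np.array(p,float)-s['eef_pos']);r=np.degrees((R0.inv()*Rt).as_rotvec())
    print('t=%.0f s shift'%s['clock'],t.round(1),'n',np.ceil(np.abs(np.linalg.norm(t))/50),'turn',r.round(2),'shift in final axes',Rt.inv().apply(np.array(p,float)-s['eef_pos']).round(1))
    return s
E
python3 - <<'E'
from h import *
np.set_printoptions(precision=1,suppress=True)
S=vision.camera_info('scene');D=vision.camera_info('side');W=vision.camera_info('wrist')
print(onz(S,321,208,0),onz(D,213,297,0),onz(S,345,185,0),onz(D,168,328,0))
s=plan([576,-262,340],down(82))
R0=R.from_quat(s['eef_rot']);print('cam in tool',R0.inv().apply(W['eye']-s['eef_pos']),(R0.inv()*R.from_quat(W['attitude'])).as_matrix(),W['fx'])
E
```

```text
[648.2 182.9   0. ] [655.9 179.9   0. ] [638.2 296.1   0. ] [643.1 289.7   0. ]
t=0 s shift [ 465.3 -220.7 -101.8] n 11.0 turn [ -0.1  -0.  -63.8] shift in final axes [ 403.4  320.1 -102.1]
cam in tool [  85.1   -1.  -144.7] [[ 0.  -0.9 -0.3]
 [ 1.   0.   0. ]
 [-0.  -0.3  0.9]] 338.4023697092564
```

Call:
drive_tool(steps="40 -20 -25;40 -20 -25;40 -20 -25;40 -20 -25;42 -20 0;42 -20 0;42 -20 0;42 -20 0", fingers=88)

```text
invalid input at $.steps[0]: expected 6 numbers
```

Call:
drive_tool(steps="38 -18 -25 0 0 0;38 -18 -25 0 0 0;38 -18 -25 0 0 0;38 -18 -25 0 0 0;42 -20 0 0 0 0;42 -20 0 0 0 0;42 -20 0 0 0 0;42 -20 0 0 0 0", fingers=88)

```text
clock: 0.9
eef_pos: [460.5, -371.5, 338.5]
eef_rot: [0.987, 0.158, -0.0, -0.0]
wrist_force: [1.5, 0.4, -0.8]
grip_width: 88.1
gripper_force: 0.0
```

Call:
drive_tool(steps="0 0 0 0 0 -8;0 0 0 0 0 -8;0 0 0 0 0 -8;0 0 0 0 0 -8;0 0 0 0 0 -8;0 0 0 0 0 -8;0 0 0 0 0 -8;0 0 0 0 0 -8")

```text
clock: 1.7
eef_pos: [459.3, -372.9, 338.2]
eef_rot: [0.752, 0.66, -0.0, -0.0]
wrist_force: [0.3, 0.4, -0.3]
grip_width: 88.0
gripper_force: 0.0
```

```bash
python3 - <<'E'
from h import *
s=plan([576,-262,340],down(82));print(s['eef_pos'],s['q'].round(2))
ci,im=grab('wrist','w1.png');print(proj(ci,[576,-262,270]),proj(ci,[538,-111,110]))
E
```

```text
t=2 s shift [125.1 101.3  -1.8] n 4.0 turn [-0.05 -0.03  0.54] shift in final axes [126.1 100.1  -1.8]
[ 459.29635022 -372.89850519  338.22849482] [ 0.85  0.37 -0.32  1.56  0.12  1.23  0.37]
(np.float64(462.5305198478442), np.float64(17.05269280701893)) (np.float64(331.83725925775366), np.float64(-133.0607511074636))
```

View pics/w1.png

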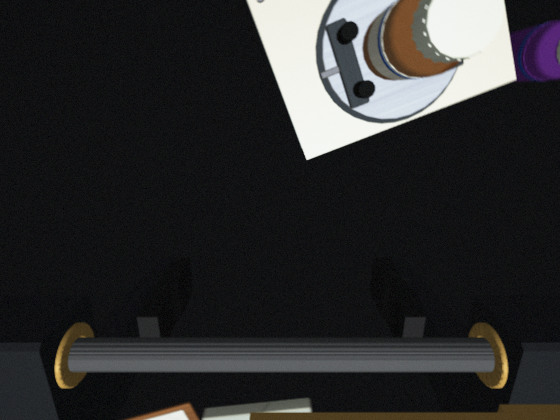

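Wrist view: the white cap top is centred at about (463,20), where the prediction puts it (462,17). The posts are visible at (347,33) and (363,90), and the purple jar is at right.

Call:
drive_tool(steps="25 25 0 0 0 0;25 25 0 0 0 0;25 25 0 0 0 0;10 25 0 0 0 0;0 0 0 0 0 0;0 0 0 0 0 0")

```text
clock: 2.35
eef_pos: [570.0, -302.3, 338.0]
eef_rot: [0.754, 0.657, -0.0, -0.001]
wrist_force: [-0.6, -0.9, 1.4]
grip_width: 88.0
gripper_force: 0.0
```

```bash
python3 - <<'E'
from h import *
s=plan([576,-262,340],down(82))
ci,im=grab('wrist','w2.png');p=proj(ci,[576,-262,270]);print(p)
m=((im.min(2)>180)).astype(np.uint8);k,l,st,ce=cv2.connectedComponentsWithStats(m)
for i in range(1,k):
    if st[i,4]>800:print(ce[i],st[i])
E
```

```text
t=2 s shift [40.7  0.5 -2. ] n 1.0 turn [-0.08 -0.    0.15] shift in final axes [40.7  0.4 -2. ]
(np.float64(281.62374799640577), np.float64(165.97842553625557))
[263.83995196  95.52502002] [  126     0   278   233 24980]
[226.08377997  19.43864598] [ 177    0  108   47 3545]
[268.87584783  98.23355942] [ 221   71   98   71 3391]
[476.61271249 133.37176644] [ 456  112   42   43 1353]
[290.22945446 166.97049871] [ 251  129   92   72 4271]
```

View pics/w2.png

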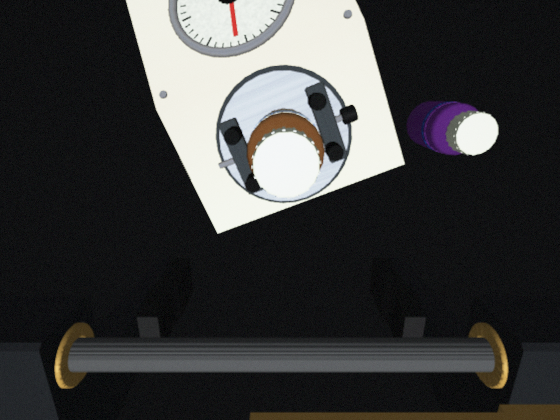

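The cap circle is centred at (285.5,165), about 2.5 mm further along tool y than predicted. The red hand points up-slope at about 12 o'clock.

Call:
drive_tool(steps="20 2 0 0 0 0;20.5 1 0 0 0 0;0 0 0 0 0 0;0 0 30 0 0 0;0 0 30 0 0 0;0 0 25 0 0 0;0 0 20 0 0 0;0 0 10 0 0 0")

```text
clock: 3.2
eef_pos: [576.6, -264.7, 221.8]
eef_rot: [0.754, 0.656, -0.001, -0.001]
wrist_force: [0.4, 0.2, 0.3]
grip_width: 88.1
gripper_force: 0.0
```

Call:
drive_tool(steps="0 0 9 0 0 0;0 0 0 0 0 0;0 0 0 0 0 0")

```text
clock: 3.5
eef_pos: [579.0, -263.2, 215.5]
eef_rot: [0.754, 0.657, 0.0, 0.001]
wrist_force: [0.5, -0.5, -1.2]
grip_width: 88.1
gripper_force: 0.0
```

```bash
python3 - <<'E'
from h import *
s=plan([576,-262,214],down(82));print(s['eef_pos'],s['wrist_force'])
a=grab('scene','s2.png')[1][120:330,20:230];b=grab('side','d2.png')[1][70:280,300:510]
cv2.imwrite('pics/c2.png',cv2.resize(np.hstack([a,b]),(800,400),interpolation=cv2.INTER_CUBIC))
E
```

```text
t=4 s shift [ 0.8 -3.1  1.5] n 1.0 turn [0.06 0.03 0.18] shift in final axes [ 0.7 -3.1  1.5]
[ 578.96739515 -263.1733982   215.53086196] [ 0.47236125 -0.46862765 -1.21122707]
```

View pics/c2.png

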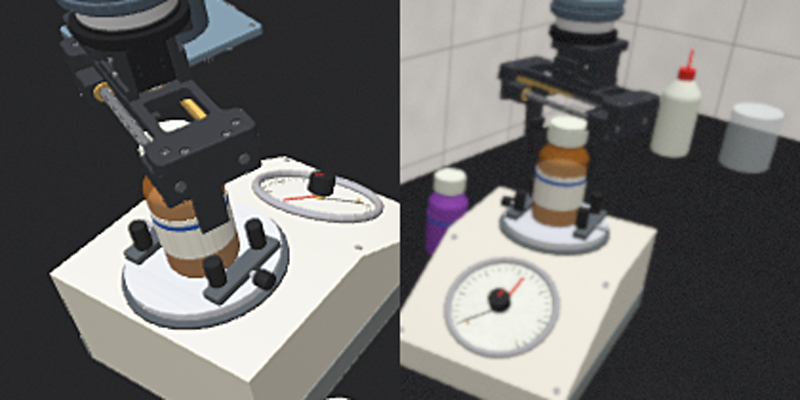

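The jar stands between the fingers, with the palm just above the cap and the fingertips well above the posts. In the dial view the red hand points to about 1 o'clock.

Call:
drive_tool(steps="0 0 0 0 0 0;0 0 0 0 0 0;0 0 0 0 0 0;0 0 0 0 0 0;0 0 0 0 0 0;0 0 0 0 0 0;0 0 0 0 0 0;0 0 0 0 0 0", fingers=50, newtons=5)

```text
clock: 4.4
eef_pos: [578.6, -262.7, 214.8]
eef_rot: [0.754, 0.657, -0.0, -0.0]
wrist_force: [-0.4, 0.4, 2.7]
grip_width: 59.7
gripper_force: 5.0
```

Call:
drive_tool(steps="0 0 0 0 0 0;0 0 0 0 0 0;0 0 0 0 0 0;0 0 0 0 0 0", fingers=40, newtons=22)

```text
clock: 4.8
eef_pos: [578.6, -262.7, 214.8]
eef_rot: [0.754, 0.657, -0.0, -0.0]
wrist_force: [-2.3, 0.9, 3.4]
grip_width: 58.9
gripper_force: 22.0
```

```bash
python3 - <<'E'
from h import *
s=plan([576,-262,214],down(82));print(s['eef_pos'],s['wrist_force'],s['grip_width'],s['gripper_force'])
E
```

```text
t=5 s shift [ 0.3 -2.7  0.8] n 1.0 turn [-0.   -0.    0.21] shift in final axes [ 0.3 -2.7  0.8]
[ 578.62349003 -262.6500143   214.80264648] [-2.33605904  0.85370101  3.43411995] 58.8651579365078 22.00040596188046
```

Call:
drive_tool(steps="0 0 -5 0 0 0;0 0 -10 0 0 0;0 0 -15 0 0 0;0 0 -20 0 0 0;0 0 -20 0 0 0;0 0 -15 0 0 0;0 0 -5 0 0 0;0 0 0 0 0 0")

```text
clock: 5.6
eef_pos: [579.0, -262.7, 305.5]
eef_rot: [0.753, 0.657, 0.0, 0.001]
wrist_force: [0.2, -0.1, -3.0]
grip_width: 58.9
gripper_force: 22.0
```

```bash
python3 - <<'E'
from h import *
s=plan([540,210,304],down(82));print(s['eef_pos'],s['wrist_force'],s['grip_width'],s['gripper_force'])
E
```

```text
t=6 s shift [ 463.1 -102.7    1.2] n 10.0 turn [0.08 0.02 0.21] shift in final axes [ 462.7 -104.4    1.5]
[ 578.97844563 -262.74089638  305.54072993] [ 0.24741298 -0.07656884 -2.97689068] 58.863045082467934 21.99948214343749
```

Call:
drive_tool(steps="15 -3 0 0 0 0;28 -6 0 0 0 0;35 -8 0 0 0 0;38 -9 0 0 0 0;38 -9 0 0 0 0;38 -9 0 0 0 0;38 -9 0 0 0 0;38 -9 0 0 0 0")

```text
clock: 6.4
eef_pos: [551.9, 13.9, 303.7]
eef_rot: [0.753, 0.658, -0.001, -0.001]
wrist_force: [0.4, -1.0, -2.8]
grip_width: 59.2
gripper_force: 22.0
```

Call:
drive_tool(steps="38 -9 0 0 0 0;38 -9 0 0 0 0;38 -9 0 0 0 0;35 -8 0 0 0 0;25 -5 0 0 0 0;15 -3 0 0 0 0;5 -1 0 0 0 0;0 0 0 0 0 0")

```text
clock: 7.2
eef_pos: [535.9, 209.3, 304.2]
eef_rot: [0.753, 0.658, -0.001, -0.0]
wrist_force: [-0.4, -1.0, -3.9]
grip_width: 58.7
gripper_force: 22.0
```

```bash
python3 - <<'E'
from h import *
s=plan([555,317,304],down(82));print(s['eef_pos'],s['wrist_force'],s['grip_width'],s['gripper_force'])
ci,im=grab('wrist','w3.png')
for p in([518,145,131],[531,234,131],[555,317,3],[510,375,25],[609,369,25]):print(p,np.round(proj(ci,p)))
E
```

```text
t=7 s shift [1.093e+02 4.400e+00 1.000e-01] n 3.0 turn [-0.04  0.04  0.23] shift in final axes [109.4   3.9   0.2]
[535.89627304 209.25111154 304.19888782] [-0.37808564 -1.0445828  -3.93581591] 58.74072954733094 21.999501285608858
[518, 145, 131] [272. 246.]
[531, 234, 131] [272. 160.]
[555, 317, 3] [284.  71.]
[510, 375, 25] [238.  20.]
[609, 369, 25] [327.  12.]
```

View pics/w3.png

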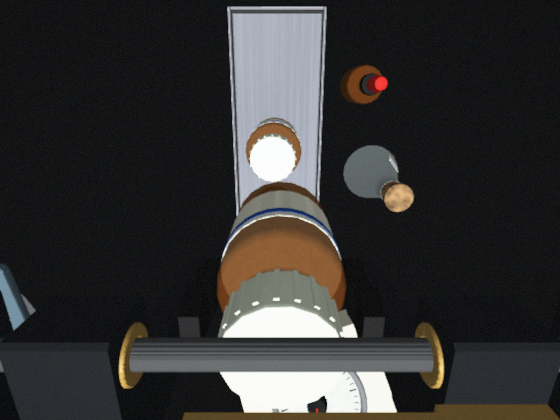

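Wrist view: the tray's end-wall corners are at (229,9) and (325,9), level in the image, so the tool is aligned with the tray. Jar b's cap is at (272,158), the dropper at (365,83) and the flask at (375,170). The free end is clear.

```bash
python3 - <<'E'
from h import *
np.set_printoptions(precision=1,suppress=True)
from h import vision as v
ci=v.camera_info('wrist')
a,b=onz(ci,229,9,25),onz(ci,325,9,25);print(a,b,np.linalg.norm(a-b),'dropper',onz(ci,358,85,0),'jarb',onz(ci,272,158,131))
d=(b-a)/np.linalg.norm(b-a);y=np.array([-d[1],d[0],0]);y*=np.sign(y[1])
print('yaw',np.degrees(np.arctan2(y[1],y[0])));t=(a+b)/2-60*y;print('spot',t)
s=plan([t[0],t[1],304],down(82))
E
```

```text
[503.1 385.5  25. ] [608.  371.2  25. ] 105.83002359679158 dropper [644.5 287.    0. ] jarb [531.7 234.9 131. ]
yaw 82.20976936981198
spot [547.4 318.9  25. ]
t=7 s shift [111.2  -4.1   0.1] n 3.0 turn [-0.   0.1  0.1] shift in final axes [111.2  -4.4   0.3]
```

Call:
drive_tool(steps="15 0 0 0 0 0;25 0 0 0 0 0;30 0 0 0 0 0;25 0 0 0 0 0;12 0 0 0 0 0;4 0 0 0 0 0;0 0 0 0 0 0;0 0 0 0 0 0")

```text
clock: 8.05
eef_pos: [551.8, 317.7, 304.6]
eef_rot: [0.754, 0.657, -0.0, 0.001]
wrist_force: [1.0, -0.6, -2.9]
grip_width: 59.0
gripper_force: 22.0
```

Call:
drive_tool(steps="0 0 15 0 0 0;0 0 30 0 0 0;0 0 40 0 0 0;0 0 40 0 0 0;0 0 35 0 0 0;0 0 25 0 0 0;0 0 15 0 0 0;0 0 5 0 0 0")

```text
clock: 8.85
eef_pos: [550.5, 318.1, 97.7]
eef_rot: [0.754, 0.657, -0.001, -0.0]
wrist_force: [-0.3, 0.4, -2.5]
grip_width: 59.1
gripper_force: 22.0
```

Call:
drive_tool(steps="0 0 4 0 0 0;0 0 2 0 0 0;0 0 0 0 0 0;0 0 0 0 0 0")

```text
clock: 9.25
eef_pos: [551.8, 319.7, 94.6]
eef_rot: [0.754, 0.657, 0.001, 0.0]
wrist_force: [-0.5, 0.2, -2.2]
grip_width: 58.7
gripper_force: 22.0
```

```bash
python3 - <<'E'
from h import *
s=plan([551,318,75],down(82));print(s['eef_pos'],s['wrist_force'],s['grip_width'],s['gripper_force'])
a=grab('scene','s4.png')[1][90:240,220:380]
b=grab('side','d4.png')[1][230:410,90:310]
cv2.imwrite('pics/c4.png',np.hstack([cv2.resize(a,(400,375),interpolation=cv2.INTER_CUBIC),cv2.resize(b,(400,375),interpolation=cv2.INTER_CUBIC)]))
E
```

```text
t=9 s shift [-1.8 -0.6 19.6] n 1.0 turn [ 0.07 -0.05  0.21] shift in final axes [-1.8 -0.6 19.6]
[551.8136517  319.72356006  94.62218751] [-0.48231739  0.15134183 -2.15383264] 58.73506203242822 21.999505867715925
```

View pics/c4.png

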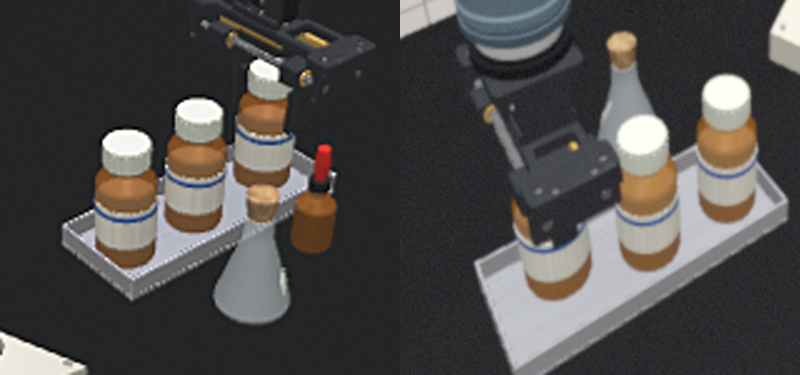

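The jar hangs upright over the free end, clear of jar b and the dropper. I'll lower it slowly, watching the force.

Call:
drive_tool(steps="0 0 4 0 0 0;0 0 3 0 0 0;0 0 3 0 0 0;0 0 2 0 0 0;0 0 1 0 0 0;0 0 1 0 0 0;0 0 0 0 0 0;0 0 0 0 0 0")

```text
clock: 10.15
eef_pos: [551.3, 319.5, 79.8]
eef_rot: [0.753, 0.657, 0.0, -0.0]
wrist_force: [0.1, -0.2, -3.3]
grip_width: 59.0
gripper_force: 22.0
```

Call:
drive_tool(steps="0 0 1 0 0 0;0 0 1 0 0 0;0 0 1 0 0 0;0 0 0 0 0 0")

```text
clock: 10.55
eef_pos: [551.2, 319.3, 76.5]
eef_rot: [0.754, 0.657, -0.0, -0.0]
wrist_force: [-0.5, -0.2, -3.0]
grip_width: 59.0
gripper_force: 22.0
```

Call:
drive_tool(steps="0 0 1 0 0 0;0 0 0.5 0 0 0;0 0 0 0 0 0")

```text
clock: 10.85
eef_pos: [551.3, 319.4, 75.4]
eef_rot: [0.753, 0.657, 0.0, 0.0]
wrist_force: [-1.1, 1.2, -1.8]
grip_width: 59.1
gripper_force: 22.0
```

Call:
drive_tool(steps="0 0 1 0 0 0;0 0 0 0 0 0;0 0 0 0 0 0")

```text
clock: 11.15
eef_pos: [551.3, 319.6, 75.3]
eef_rot: [0.754, 0.657, 0.0, 0.0]
wrist_force: [-2.6, -2.9, 7.5]
grip_width: 59.1
gripper_force: 22.0
```

Contact with the tray floor. I'll ease off slightly and release.

Call:
drive_tool(steps="0 0 -0.7 0 0 0;0 0 0 0 0 0;0 0 0 0 0 0", newtons=5)

```text
clock: 11.45
eef_pos: [551.4, 319.6, 75.3]
eef_rot: [0.754, 0.657, 0.0, 0.0]
wrist_force: [-1.9, -1.6, 4.5]
grip_width: 59.3
gripper_force: 5.0
```

Call:
drive_tool(steps="0 0 0 0 0 0;0 0 0 0 0 0;0 0 0 0 0 0;0 0 0 0 0 0;0 0 0 0 0 0", fingers=78)

```text
clock: 11.95
eef_pos: [551.3, 319.4, 74.8]
eef_rot: [0.753, 0.657, 0.0, -0.0]
wrist_force: [0.0, 0.5, 0.6]
grip_width: 78.1
gripper_force: 0.0
```

Call:
drive_tool(steps="0 0 -5 0 0 0;0 0 -15 0 0 0;0 0 -30 0 0 0;0 0 -40 0 0 0;0 0 -40 0 0 0;0 0 -40 0 0 0;0 0 -40 0 0 0;0 0 0 0 0 0")

```text
clock: 12.75
eef_pos: [553.5, 321.8, 292.7]
eef_rot: [0.753, 0.657, 0.006, 0.001]
wrist_force: [0.5, 0.9, -0.4]
grip_width: 77.8
gripper_force: 0.0
```

```bash
python3 - <<'E'
from h import *
np.set_printoptions(precision=3,suppress=True)
S,a=grab('scene','s5.png');D,b=grab('side','d5.png')
cv2.imwrite('pics/c5.png',np.hstack([cv2.resize(a[90:240,220:380],(300,281)),cv2.resize(b[230:410,90:310],(340,281)),]))
# knob target: axis & tester yaw from jar start -> knob
k=np.array([538.5,-111.5]);j=np.array([578,-262.]);u=(k-j)/np.linalg.norm(k-j);print('front dir',u,np.degrees(np.arctan2(u[1],u[0])))
for n,im,ci in(('S',a,S),('D',b,D)):
    print(n,proj(ci,[538.5,-111.5,101.6]))
s=readout.state();print(s['eef_pos'],s['q'])
E
```

```text
front dir [-0.254  0.967] 104.7060778699425
S (np.float64(188.6751059021174), np.float64(215.4707164527837))
D (np.float64(351.71282573098347), np.float64(228.0369083236765))
[551.589 319.797 286.93 ] [-0.229  0.526 -0.538  1.5    0.282  1.19  -0.948]
```

View pics/c5.png

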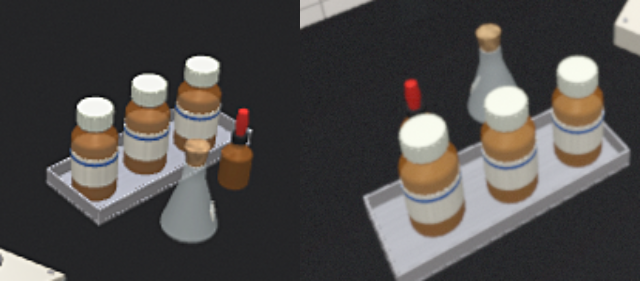

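The jar stands upright in the tray's free end, next to the two others and clear of the dropper and flask. Next is the knob.

```bash
cat >> h.py <<'E'
U=np.array([-0.254,0.967,0]);U/=np.linalg.norm(U);N=.5*U+np.array([0,0,.75**.5])
XD=-U*.75**.5+np.array([0,0,.5]);YD=np.cross(N,XD);K=np.array([538.5,-111.5,101.6])
def dialR(a):
    a=np.radians(a);x=np.cos(a)*XD+np.sin(a)*YD;z=-N
    return R.from_matrix(np.c_[x,np.cross(z,x),z])
E
python3 - <<'E'
from h import *
P=K+130*N;print(P)
s=plan(P,dialR(150))
r=(R.from_quat(s['eef_rot']).inv()*dialR(90)).as_rotvec(degrees=True);print('to 90',r)
E
```

```text
[521.98673831 -48.63258246 214.18330249]
t=13 s shift [-369.2   20.4   72.1] n 8.0 turn [-13.15 -27.03   7.28] shift in final axes [-291.2   27.   237.4]
to 90 [-26.35262865 -17.81790524  65.82609562]
```

Call:
drive_tool(steps="-46 2.5 9 0 0 0;-46 2.5 9 0 0 0;-46 2.5 9 0 0 0;-46 2.5 9 0 0 0;-46 2.5 9 0 0 0;-46 2.5 9 0 0 0;-46 2.5 9 0 0 0;-46 2.5 9 0 0 0", fingers=50)

```text
clock: 13.65
eef_pos: [519.7, -49.8, 211.7]
eef_rot: [0.753, 0.657, -0.001, -0.001]
wrist_force: [1.0, 0.0, -0.8]
grip_width: 49.9
gripper_force: 0.0
```

Call:
drive_tool(steps="0 0 0 -2.93 -1.98 7.31;0 0 0 -2.93 -1.98 7.31;0 0 0 -2.93 -1.98 7.31;0 0 0 -2.93 -1.98 7.31;0 0 0 -2.93 -1.98 7.31;0 0 0 -2.93 -1.98 7.31;0 0 0 -2.93 -1.98 7.31;0 0 0 -2.93 -1.98 7.31")

```text
clock: 14.45
eef_pos: [520.1, -48.1, 212.2]
eef_rot: [0.954, 0.188, 0.028, 0.233]
wrist_force: [-0.4, 0.2, -0.1]
grip_width: 50.2
gripper_force: 0.0
```

Call:
drive_tool(steps="0 0 0 -2.93 -1.98 7.31;0 0 0 0 0 0;0 0 0 0 0 0")

```text
clock: 14.75
eef_pos: [520.6, -47.9, 212.1]
eef_rot: [0.958, 0.127, 0.031, 0.257]
wrist_force: [-1.4, 0.4, -0.4]
grip_width: 50.2
gripper_force: 0.0
```

```bash
python3 - <<'E'
from h import *
s=plan(K+130*N,dialR(90));print(s['eef_pos'],s['q'].round(2))
ci,im=grab('wrist','w6.png')
print('knobtop',proj(ci,K+10*N))
c=K-17.5*N
for a in(0,90,180,270):
  a=np.radians(a);print(np.round(proj(ci,c+9.5*N+63*(np.cos(a)*XD+np.sin(a)*YD))))
E
```

```text
t=15 s shift [ 1.1  2.  -1.2] n 1.0 turn [-0.02  0.17  0.45] shift in final axes [ 1.1  2.  -1.2]
[520.60470052 -47.85388028 212.12725074] [-0.23  0.37 -0.11  2.    0.71  0.95 -2.12]
knobtop (np.float64(285.23550734137945), np.float64(199.56019744694026))
[357. 194.]
[286. 118.]
[212. 193.]
[284. 258.]
```

View pics/w6.png

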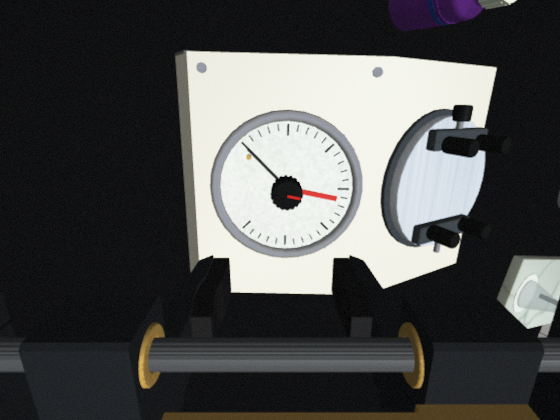

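Wrist view: the knob top is at (286,193), about 6 px up-image of the prediction. The bezel spans columns 211–362 and rows 110–257, and the red hand runs to (337,199), just past 12 o'clock. The zero stop is near (249,156).

```bash
python3 - <<'E'
from h import *
np.set_printoptions(precision=1,suppress=True)
ci=vision.camera_info('wrist');im=cv2.imread('pics/w6.png')
def onp(u,v,off): # offset along N from K
    e,d=ray(ci,u,v);return e+d*(((K+off*N)-e)@N)/(d@N)
def dl(p): q=p-K;return np.array([q@XD,q@YD,q@N])
m=(im.max(2)<60).astype(np.uint8);m[:172]=0;m[213:]=0;m[:,:265]=0;m[:,:]*=1;m[:,308:]=0
m=cv2.morphologyEx(m,cv2.MORPH_OPEN,np.ones((7,7)))
k,l,st,ce=cv2.connectedComponentsWithStats(m);print('knob blob',st[1:],ce[1:])
g=((im.min(2)>150)).astype(np.uint8)
c,_=cv2.findContours(g,cv2.RETR_CCOMP,cv2.CHAIN_APPROX_NONE)
for q in c:
    if 4000<cv2.contourArea(q)<40000 and abs(q[:,0,0].mean()-286)<15: print('ell',cv2.fitEllipse(q))
print('dial c',dl(onp(286.5,183.5,-8)),'knobtop',dl(onp(286,193,10)))
a,b=dl(onp(180,52,-17.5)),dl(onp(390,57,-17.5));d=b-a;print('edge ang',np.degrees(np.arctan2(d[1],d[0])),d)
a,b=dl(onp(201,68,-17.5)),dl(onp(377,72,-17.5));d=b-a;print('screws ang',np.degrees(np.arctan2(d[1],d[0])),d)
hsv=cv2.cvtColor(im,cv2.COLOR_BGR2HSV);r=((hsv[...,1]>150)&((hsv[...,0]<8)|(hsv[...,0]>172))&(hsv[...,2]>100));r[:170]=0;r[230:]=0;r[:,:305]=0;r[:,350:]=0
y,x=np.nonzero(r);t=dl(onp(x.mean(),y.mean(),-11));print('hand',x.mean(),y.mean(),t)
s=readout.state();print('tcp in dial',dl(s['eef_pos']))
E
```

```text
knob blob [[272 177  30  32 697]] [[285.3 191.6]]
dial c [ 1.9  8.6 -8. ] knobtop [ 1.3  5.5 10. ]
edge ang -0.8895312514211156 [165.6  -2.6   0. ]
screws ang -0.8487642429154186 [140.7  -2.1  -0. ]
hand 320.0081300813008 194.91056910569105 [ 31.6  -2.3 -11. ]
tcp in dial [ -1.3  -1.2 128.8]
```

```bash
python3 - <<'E'
from h import *
np.set_printoptions(precision=1,suppress=True)
im=cv2.imread('pics/w6.png');ci=vision.camera_info('wrist')
b=cv2.GaussianBlur(im,(3,3),0).astype(int).min(2)
print('row185 L',list(zip(range(204,226),b[185,204:226])));print('row185 R',b[185,345:368]);print('col286 T 104-126',b[104:126,286]);print('col286 B 242-264',b[242:264,286])
def circ(c,r): return np.array([proj(ci,c+r*(np.cos(t)*XD+np.sin(t)*YD)) for t in np.linspace(0,6.28,90)])
for nm,c,r in(('bez out',K-8*N,68),('bez in',K-8*N,58),('ktop',K+10*N,12.5),('kbot',K-10*N,12.5)):
    q=circ(c,r);print(nm,q.min(0),q.max(0))
for d in(XD,YD,N):print(np.array(proj(ci,K+10*d))-proj(ci,K))
E
```

```text
row185 L [(204, np.int64(231)), (205, np.int64(232)), (206, np.int64(232)), (207, np.int64(232)), (208, np.int64(227)), (209, np.int64(200)), (210, np.int64(150)), (211, np.int64(120)), (212, np.int64(125)), (213, np.int64(143)), (214, np.int64(151)), (215, np.int64(153)), (216, np.int64(152)), (217, np.int64(153)), (218, np.int64(155)), (219, np.int64(165)), (220, np.int64(196)), (221, np.int64(226)), (222, np.int64(237)), (223, np.int64(237)), (224, np.int64(237)), (225, np.int64(238))]
row185 R [238 237 236 235 236 236 214 155  99  92 111 130 145 151 151 149 164 201
 225 234 236 236 236]
col286 T 104-126 [233 234 234 234 227 191 142 126 137 145 149 152 152 150 144 140 160 203
 232 233 223 213]
col286 B 242-264 [206 215 226 235 234 210 158 118 116 131 142 149 151 151 158 182 213 231
 234 234 234 234]
bez out [205.7 112. ] [362.7 262.9]
bez in [217.3 124.7] [351.1 253.3]
ktop [269.1 184.7] [299.7 213.8]
kbot [269.9 178.6] [298.5 206. ]
[11.8  0.1]
[  0.1 -11.4]
[0.1 3.6]
```

Call:
drive_tool(steps="3.7 2.8 10 0 0 0;0 0 20 0 0 0;0 0 25 0 0 0;0 0 20 0 0 0;0 0 10 0 0 0;0 0 4 0 0 0;0 0 0 0 0 0", fingers=46)

```text
clock: 15.5
eef_pos: [536.5, -92.9, 137.2]
eef_rot: [0.958, 0.125, 0.032, 0.257]
wrist_force: [0.7, 0.9, 0.4]
grip_width: 45.9
gripper_force: 0.0
```

```bash
python3 - <<'E'
from h import *
np.set_printoptions(precision=1,suppress=True)
s=plan(K+30*N,dialR(90));q=s['eef_pos']-K;print('tcp dial',q@XD,q@YD,q@N)
ci,im=grab('wrist','w7.png')
def circ(c,r): return np.array([proj(ci,c+r*(np.cos(t)*XD+np.sin(t)*YD)) for t in np.linspace(0,6.28,90)])
for nm,c,r in(('bez out',K-8*N,68),('ktop',K+10*N,12.5),('kbot',K-10*N,12.5)):
    q=circ(c,r);print(nm,q.min(0),q.max(0))
for d in(XD,YD,N):print(np.array(proj(ci,K+10*d))-proj(ci,K))
E
```

```text
t=16 s shift [-2.8 -1.8 10.1] n 1.0 turn [0.  0.1 0.1] shift in final axes [-2.8 -1.8 10.1]
tcp dial 1.7699497237169872 2.8207217672610976 40.06565193358322
bez out [171. 129.] [389.8 330.1]
ktop [258.7 233.1] [302.2 272.4]
kbot [260.6 220.2] [300.3 256.6]
[16.6  0. ]
[  0.  -15.3]
[-0.   7.5]
```

View pics/w7.png

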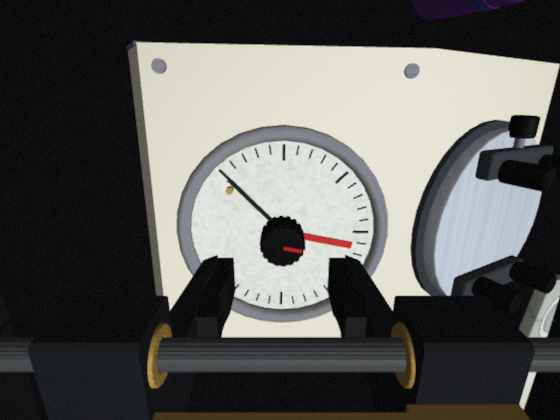

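Closer wrist view: the knob spans about (261–305, 214–266), centred between the fingers at column 283. The bezel spans columns 177–388 and the red hand tip is at (351,244). This fits a centre offset of +1.7 and +2.8 mm, where the tool now stands, so I'll descend.

Call:
drive_tool(steps="0 0 10 0 0 0;0 0 12 0 0 0;0 0 8 0 0 0;0 0 5 0 0 0;0 0 4 0 0 0;0 0 2 0 0 0;0 0 1 0 0 0;0 0 0 0 0 0")

```text
clock: 16.35
eef_pos: [541.9, -112.7, 100.9]
eef_rot: [0.958, 0.125, 0.032, 0.257]
wrist_force: [-0.0, -0.4, 0.5]
grip_width: 46.2
gripper_force: 0.0
```

Call:
drive_tool(steps="0 0 0 0 0 0;0 0 0 0 0 0;0 0 0 0 0 0;0 0 0 0 0 0;0 0 0 0 0 0;0 0 0 0 0 0;0 0 0 0 0 0;0 0 0 0 0 0", fingers=15, newtons=4)

```text
clock: 17.15
eef_pos: [542.1, -113.5, 101.4]
eef_rot: [0.958, 0.124, 0.032, 0.258]
wrist_force: [0.7, -2.8, 5.9]
grip_width: 24.7
gripper_force: 4.0
```

```bash
cat >> h.py <<'E'
def st():
    s=readout.state();q=s['eef_pos']-K;Rt=R.from_quat(s['eef_rot'])
    x=Rt.apply([1,0,0]);f=s['wrist_force'];z=Rt.apply([0,0,1])
    print('t %.2f'%s['clock'],'dial',np.round([q@XD,q@YD,q@N],1),'a %.1f'%np.degrees(np.arctan2(x@YD,x@XD)),'tilt %.1f'%np.degrees(np.arccos(min(1,-z@N))),'F tool',Rt.inv().apply(f).round(1),'T tool',Rt.inv().apply(s['ft_torque']).round(3),'w',s['grip_width'],s['gripper_force'],'q7',s['q'].round(2))
E
python3 -c "from h import *;st()"
```

```text
t 17.15 dial [ 2.4  3.  -1.6] a 90.1 tilt 0.2 F tool [-0.   5.4 -3.6] T tool [-0.587  0.014  0.016] w 24.70018040363074 4.000057093799114 q7 [-0.17  0.58 -0.01  2.03  0.9   0.7  -2.25]
```

Knob gripped (24.7 mm). The side load says to shift about 1 mm along +y; then I'll start turning.

Call:
drive_tool(steps="0 1 0 0 0 0;0 0 0 0 0 0;0 0 0 0 0 0", newtons=6)

```text
clock: 17.45
eef_pos: [542.1, -113.6, 101.5]
eef_rot: [0.958, 0.125, 0.032, 0.257]
wrist_force: [-1.7, -2.0, 3.6]
grip_width: 24.3
gripper_force: 6.0
```

Call:
drive_tool(steps="0 0 0 0 0 -5;0 0 0 0 0 -5;0 0 0 0 0 -5;0 0 0 0 0 -5;0 0 0 0 0 0;0 0 0 0 0 0")

```text
clock: 18.05
eef_pos: [542.0, -113.3, 101.3]
eef_rot: [0.922, 0.288, -0.013, 0.259]
wrist_force: [-0.8, -0.8, 4.9]
grip_width: 24.8
gripper_force: 6.0
```

```bash
python3 -c "from h import *;st()"
```

```text
t 18.05 dial [ 2.1  2.9 -1.6] a 110.0 tilt 0.1 F tool [-1.9  2.4 -4. ] T tool [ 0.114 -0.033 -0.059] w 24.77777435351892 6.001845002174377 q7 [-0.12  0.58 -0.07  2.03  0.93  0.73 -1.92]
```

Call:
drive_tool(steps="0 0 0 0 0 -6;0 0 0 0 0 -6;0 0 0 0 0 -6;0 0 0 0 0 -6;0 0 0 0 0 -6;0 0 0 0 0 0;0 0 0 0 0 0")

```text
clock: 18.75
eef_pos: [541.6, -113.1, 101.1]
eef_rot: [0.816, 0.516, -0.079, 0.246]
wrist_force: [-1.7, 1.8, 4.0]
grip_width: 24.9
gripper_force: 6.0
```

```bash
python3 - <<'E'
from h import *
st();grab('side','d8.png')
E
```

```text
t 18.75 dial [ 1.8  2.6 -1.6] a 140.0 tilt 0.1 F tool [-0.9 -0.8 -4.6] T tool [ 0.603  0.125 -0.059] w 24.921143472761567 6.009545624256134 q7 [-0.05  0.58 -0.16  2.03  0.97  0.77 -1.43]
```

Call:
drive_tool(steps="0 0 0 0 0 -6;0 0 0 0 0 -6;0 0 0 0 0 -6;0 0 0 0 0 -6;0 0 0 0 0 -6;0 0 0 0 0 -6;0 0 0 0 0 0;0 0 0 0 0 0")

```text
clock: 19.6
eef_pos: [541.1, -113.1, 101.0]
eef_rot: [0.616, 0.744, -0.152, 0.209]
wrist_force: [-4.1, 2.9, 4.8]
grip_width: 24.5
gripper_force: 6.0
```

```bash
python3 - <<'E'
from h import *
st()
E
```

```text
t 19.60 dial [ 1.6  2.1 -1.6] a 176.0 tilt 0.2 F tool [ 0.7 -3.3 -6.1] T tool [0.74  0.521 0.005] w 24.484234841912546 6.014791801571846 q7 [ 0.02  0.59 -0.25  2.02  1.02  0.81 -0.83]
```

Call:
drive_tool(steps="0 0 0 0 0 -6;0 0 0 0 0 -6;0 0 0 0 0 -6;0 0 0 0 0 -6;0 0 0 0 0 -6;0 0 0 0 0 -6;0 0 0 0 0 0;0 0 0 0 0 0")

```text
clock: 20.4
eef_pos: [540.7, -113.4, 101.0]
eef_rot: [0.356, 0.898, -0.21, 0.152]
wrist_force: [-5.3, 2.4, 7.0]
grip_width: 24.6
gripper_force: 6.0
```

```bash
python3 - <<'E'
from h import *
st()
E
```

```text
t 20.40 dial [ 1.8  1.6 -1.7] a -148.0 tilt 0.3 F tool [ 2.1 -4.  -7.8] T tool [0.468 0.884 0.073] w 24.558214629868452 6.012072935700417 q7 [ 0.09  0.6  -0.34  2.02  1.06  0.85 -0.23]
```

Call:
drive_tool(steps="0 0 0 0 0 -4;0 0 0 0 0 -4;0 0 0 0 0 -3;0 0 0 0 0 -2;0 0 0 0 0 0;0 0 0 0 0 0")

```text
clock: 21.0
eef_pos: [540.5, -113.6, 101.0]
eef_rot: [0.253, 0.932, -0.226, 0.127]
wrist_force: [-5.8, 2.6, 7.5]
grip_width: 24.4
gripper_force: 6.0
```

```bash
python3 - <<'E'
from h import *
st()
E
```

```text
t 21.00 dial [ 1.9  1.5 -1.8] a -135.0 tilt 0.3 F tool [ 3.3 -3.7 -8.5] T tool [0.419 0.993 0.027] w 24.4222917427281 6.009475439786911 q7 [ 0.11  0.61 -0.37  2.02  1.07  0.86 -0.01]
```

Call:
drive_tool(steps="0 0 0 0 0 -2;0 0 0 0 0 -2;0 0 0 0 0 -2;0 0 0 0 0 -2;0 0 0 0 0 0;0 0 0 0 0 0")

```text
clock: 21.6
eef_pos: [540.5, -113.7, 101.1]
eef_rot: [0.187, 0.948, -0.234, 0.111]
wrist_force: [-6.4, 3.2, 7.8]
grip_width: 24.6
gripper_force: 6.0
```

```bash
python3 - <<'E'
from h import *
st()
E
```

```text
t 21.60 dial [ 2.   1.4 -1.7] a -127.0 tilt 0.3 F tool [ 4.4 -3.1 -9.1] T tool [0.291 1.029 0.06 ] w 24.649954745658864 6.007143929600716 q7 [ 0.13  0.61 -0.39  2.02  1.08  0.87  0.13]
```

Call:
drive_tool(steps="0 0 0 0 0 -3;0 0 0 0 0 -3;0 0 0 0 0 -3;0 0 0 0 0 -3;0 0 0 0 0 0;0 0 0 0 0 0")

```text
clock: 22.2
eef_pos: [541.3, -114.1, 101.0]
eef_rot: [0.087, 0.962, -0.244, 0.086]
wrist_force: [-2.6, -1.3, 1.2]
grip_width: 24.7
gripper_force: 6.0
```

```bash
python3 - <<'E'
from h import *
st()
im=grab('side','d9.png')[1]
for f in('d5','d9'):
    i=cv2.imread(f'pics/{f}.png');h=cv2.cvtColor(i,cv2.COLOR_BGR2HSV)
    m=((h[...,1]>120)&((h[...,0]<8)|(h[...,0]>172))&(h[...,2]>90));y,x=np.nonzero(m[195:265,315:390]);print(f,len(x),x.mean()+315 if len(x) else 0,y.mean()+195 if len(x) else 0)
E
```

```text
t 22.20 dial [ 2.5  2.  -2.1] a -115.0 tilt 0.2 F tool [ 2.1 -2.2 -0.8] T tool [-0.172  0.598  0.135] w 24.674201721005687 6.000206172466278 q7 [ 0.15  0.62 -0.41  2.02  1.09  0.88  0.33]
d5 11 352.72727272727275 223.54545454545456
d9 0 0 0
```

A sudden force change and a torque rise to 0.135 N m show the knob slipped in the pads at its stop. I'll release, back off and check.

Call:
drive_tool(steps="0 0 0 0 0 0;0 0 0 0 0 0;0 0 0 0 0 0;0 0 0 0 0 0;0 0 0 0 0 0", fingers=46)

```text
clock: 22.75
eef_pos: [542.2, -113.6, 101.4]
eef_rot: [0.086, 0.962, -0.244, 0.087]
wrist_force: [0.1, -1.1, 0.2]
grip_width: 46.3
gripper_force: 0.0
```

Call:
drive_tool(steps="0 0 -5 0 0 0;0 0 -15 0 0 0;0 0 -25 0 0 0;0 0 -30 0 0 0;0 0 -30 0 0 0;0 0 -25 0 0 0;0 0 0 0 0 0;0 0 0 0 0 0")

```text
clock: 23.55
eef_pos: [525.9, -50.3, 214.6]
eef_rot: [0.085, 0.962, -0.244, 0.087]
wrist_force: [0.1, -0.7, -0.8]
grip_width: 46.1
gripper_force: 0.0
```

```bash
python3 - <<'E'
from h import *
np.set_printoptions(precision=1,suppress=True)
st();ci,im=grab('wrist','w10.png')
def dlp(u,v,off):
    e,d=ray(ci,u,v);q=e+d*(((K+off*N)-e)@N)/(d@N)-K;return q@XD,q@YD
h=cv2.cvtColor(im,cv2.COLOR_BGR2HSV);m=((h[...,1]>130)&((h[...,0]<8)|(h[...,0]>172))&(h[...,2]>90))
pt=np.array([dlp(u,v,-9) for v,u in zip(*np.nonzero(m))])-[1.8,2.8]
r=np.hypot(*pt.T);k=(r>18)&(r<55);print(k.sum(),'hand dir',np.degrees(np.arctan2(pt[k,1],pt[k,0])).mean(),'cw from 7:30:',(135-np.degrees(np.arctan2(pt[k,1],pt[k,0]).mean())),'rmax',r[k].max())
o=((h[...,1]>110)&(h[...,0]>10)&(h[...,0]<25)&(h[...,2]>90));po=np.array([dlp(u,v,-10) for v,u in zip(*np.nonzero(o))])-[1.8,2.8]
r=np.hypot(*po.T);k=(r<55);print('orange',k.sum(),np.degrees(np.arctan2(po[k,1],po[k,0])).mean() if k.any() else '',r[k].mean() if k.any() else '')
b=(im.max(2)<70);pb=np.array([dlp(u,v,-9) for v,u in zip(*np.nonzero(b))])-[1.8,2.8];r=np.hypot(*pb.T);k=(r>25)&(r<45);aa=np.degrees(np.arctan2(pb[k,1],pb[k,0]));print('black',k.sum(),np.histogram(aa,36,(-180,180))[0])
E
```

```text
t 23.55 dial [  2.5   3.3 129.1] a -114.9 tilt 0.1 F tool [-0.  -0.2  1.1] T tool [-0.4  0.1  0.1] w 46.12974974869042 0.0 q7 [ 0.1  0.4 -0.5  2.   0.9  1.1  0.5]
125 hand dir 139.37213761928683 cw from 7:30: -4.37213761928686 rmax 44.806820789910034
orange 15 142.85677027279135 42.27224112417847
black 0 [0 0 0 0 0 0 0 0 0 0 0 0 0 0 0 0 0 0 0 0 0 0 0 0 0 0 0 0 0 0 0 0 0 0 0 0]
```

```bash
python3 - <<'E'
from h import *
b=grab('side','d11.png')[1];a=cv2.imread('pics/d5.png')
print('tray area change',(cv2.absdiff(a,b)[230:410,90:310].max(2)>40).sum())
print(workorder.finish_job())
E
```

```text
tray area change 0
the job is handed in; nothing more can be done
None
```

The tested jar stands upright in the free end of the tray, the red peak hand is back against its zero stop (the knob slipped in the fingers there, and a wrist-camera measurement puts the hand at the stop), and the job was handed in at about 24 s.

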